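Load the top slide tray into the slide scanner

TASK

Lift the top slide tray, and only that one, off the pile and lay it on the scanner's loading shelf in front of the bay, lengthwise to it; then push it straight into the bay until it is fully home against the stop, and leave it there. Keep the tray level all the way, set it down rather than dropping it, and leave the other two trays and everything else on the desk where they are.

Things in the scene. Friction and masses are not known exactly. Their poses are not given: they have to be found in the camera images.
- top_tray: Uppermost of three identical grey plastic slide trays nested in a pile, its slides fixed in it. Open-topped, in mm: 164 long (own x), 60 wide (y), 26 high (z, up), walls 3; 0.11-0.23 kg. Origin: centre of underside. Lowest 4 is a foot 154 x 50, nesting inside the tray below with 2 play; full width from 4 to 26 above the origin: grip it across the 60. Rim of the tray below: 4 above this origin. Both ends alike.
- middle_tray: Identical tray under the top one, its origin 22 mm lower; must stay.
- bottom_tray: Identical tray at the bottom of the pile, 22 mm lower again, standing in a fixed white stand (180 by 76 mm, 12 mm high rim, its floor 5 mm above the desk); must stay.
- scanner: Fixed white slide scanner. Origin on the desk under bay_mouth, x horizontally into the machine, z up. Flat loading shelf, 40 mm above the desk, 150 wide, from x = -200 to the mouth at x = 0, level with the bay's floor. Above the bay a bezel, top 102 mm above the desk (x 0 to 60, 280 wide), behind it the housing, 240 high: to be laid down, a tray must lie wholly outside the mouth (its middle about 105 out).
- bay_mouth (a point): Middle of the bay's mouth, on the shelf surface; x into the bay, y across, z up. Bay 66 mm wide, 34 high, ending at a rigid stop 122 beyond the mouth. Two black guides, 14 high, flare outwards from the mouth to x = -35, where they are about 93 mm apart inside: they steer a tray that is up to about 10 mm off to the side.
- bay_home (a point): Point on the bay's floor where the tray's origin lies when the tray is fully home against the stop: 40 mm beyond bay_mouth, same axes. The tray's outer end then still stands 42 mm out of the mouth, on the shelf.
- slide_box: Bystander: loose closed cardboard box, 172 by 82 by 36 mm, 0.45 kg, lying beside the pile; it and the pile swap places. Origin: centre of its underside, long side own x.
- oil_bottle: Bystander: small loose amber bottle, 34 mm diameter, 70 mm high. Origin: centre of its underside.
- stain_jar: Bystander: loose rectangular glass staining jar with lid, 76 by 61 by 93 mm. Origin: centre of its underside.
- tally_counter: Bystander: loose steel hand counter, 44 mm diameter, 40 mm high. Origin: centre of its underside.
- pen: Bystander: loose black pen, 135 mm long, 9 mm thick, lying on the desk along its own x. Origin: centre of its underside.

How it is judged:
By the outcome, as a careful person would: the job done as asked, in the order asked, and still so for the second after the job is handed in, with the robot touching nothing.
It also fails if it takes over 58 s, if anything falls off the work surface, if the arm or the gripper's body presses on something with over 40 N, if the wrist force passes 120 N, or if a joint passes its speed limit or range.

ROBOT

A 6-joint arm with a two-finger parallel gripper is mounted at the origin on the work surface. World frame = base frame: x ahead of the robot, y to its left, z up, the work surface at z = 0. Lengths are in m, angles in rad, forces in N, time in s.
With the tool pointing down it reaches from about 0.35 to 0.975 m from the base axis. Payload 7.1 kg.
Tool frame: the origin (TCP) lies between the finger pads; the fingertips stand 22 mm ahead of it and the grasp point (between the pads) lies 3 mm ahead of it (r.nose_length is the x of the fingertips in the tool frame, in m); x points along the fingers, z is the direction in which the jaws open and shut, and the axes are right-handed (so a half turn about x gives the same grasp; the last joint's range is limited). The gripper opens to 88 mm and grips with 3 to 60 N. Pads are 20 mm wide; open, the fingers measure 115 mm over their backs; the gripper's body (75 mm by 178 mm) begins 61 mm behind the grasp point.
Start: joints at [-1.167, 0.423, 1.63, -0, 1.089, -0.019], TCP at [0.256, -0.57, 0.245] pointing down, gripper open.
Joint ranges: [-3, 3], [-0.9, 2.11], [0.09, 2.58], [-1.31, 4.45], [0.11, 2.69], [-2.54, 2.54]. Speed limits (rad/s): [2.39, 2.39, 3.01, 3.14, 3.14, 3.14].

INTERFACE

Orientations are given as a unit quaternion [w, x, y, z].
In Python, from workcell import r gives the robot as it stands.
- The arm moves only by the shell command python3 -m pendant 'ROWS' [FORCE]. ROWS is JSON, a list of rows, each an object of numbers: "wx", "wy", "wz": the turn, a rotation vector about the tool's x, y, z in units of 6 degrees (1.0 is 6 degrees); "x", "y", "z": the shift along the tool's x, y, z in units of 40 mm (1.0 is 40 mm); "jaw": the gripper's target within -1 to 1 (shut at 1, half-way at 0, fully open at -1). A call has exactly 8 rows; each row shifts and turns the pose as measured when the row begins, along the tool's axes as they then stand; what a row does not reach is not made up. A row lasts 1/12 s, in which the tool goes at most 41.7 mm and 7.16 degrees, less where a joint would pass 70% of its speed; a pose out of reach is approached as far as the arm can. A call is refused whole if a number of a shift passes 1 or a number of a turn 1, either way. A call with a gripper value outside its range is refused whole. The fingers move at their own pace and stop on an object; FORCE is the grip in N (left out, the last holds). Time passes only in rows, so rows that do not move let the fingers close, or fill a call up. It gives the time, the measured TCP pose, the force and the opening at its end, in the units of the state.
- r.get_obs(): the state, without advancing time (a new reading comes with each control period).
- r.get_image(name): name is "scene" or "top" or "wrist"; returns a dict with "pixels" (420x560x3 uint8, blue, green, red), "depth" (420x560 float32, m along the optical axis (not along the pixel's ray), 0 where there is no reading), "K" (3x3 intrinsics, pixels), "k1" (the pictures are not rectified: a ray, as slopes to the right and down, at radius r is drawn at 1 + k1 r^2 times it, then the intrinsics apply), "R" (3x3) and "t" (3): a world point X has camera coordinates R X + t. Camera axes: x right, y down, z forward; pixel columns grow to the right and rows downward; lengths in m; the calibration is good to about 2 mm. A picture is of the moment at which its call begins.
- r.hand_in(): hands the job in, once; it reports no verdict.
The state is a dict: "time_s": time; "joint_positions": joint angles; "qvel": joint speeds; "joint_torque": joint torques, N m; "eef_pos": TCP position; "ee_rot": TCP orientation; "contact_force": force on the tool from outside, world axes, zero at the start; "moment": the same for the moment, N m; "width": opening from 0.0 (shut) to 1.0 (fully open).
Only numpy, scipy, OpenCV 4.12 (cv2) and the standard library are available. Lean on these libraries where they do the work, as an engineer would, in place of code of your own. Each camera call takes 0.05 s, during which the arm holds its last target. There are 200 camera calls.

## Working session

There is one attempt and no reset: what is moved stays moved. The work goes in short steps, Python scripts to look and compute and a shell command to move; the robot and the scene stay as the last step left them, time stands still between calls to the robot, and variables do not carry over. Pictures are saved under pics/ and viewed, about 8 in all and at most 12, crops included, and the job is handed in when it is done.

```bash
mkdir -p pics; ls
cat > h.py <<'E'
import numpy as np, cv2
from workcell import r
from scipy.spatial.transform import Rotation as Ro
def rot(o): q=o["ee_rot"]; return Ro.from_quat([q[1],q[2],q[3],q[0]])
def pix2world(im,u,v,z=None):
    K,k1=im["K"],im["k1"]; p=np.array([(u-K[0,2])/K[0,0],(v-K[1,2])/K[1,1]]); q=p.copy()
    for _ in range(20): q=p/(1+k1*(q@q))
    d=np.array([q[0],q[1],1.]); R,t=im["R"],im["t"]; c=-R.T@t; w=R.T@d
    s=im["depth"][int(round(v)),int(round(u))] if z is None else (z-c[2])/w[2]
    return c+s*w
def st():
    o=r.get_obs(); R=rot(o).as_matrix()
    print(o["time_s"],np.round(o["eef_pos"],4),"\n",np.round(R,3),np.round(o["contact_force"],1),round(o["width"],3))
    return o
E
python3 - <<'E'
from h import *
st()
for n in ["top","scene"]:
    im=r.get_image(n); cv2.imwrite(f"pics/{n}0.png",cv2.resize(im["pixels"],(800,600)))
    np.savez(f"{n}0.npz",**{k:np.array(v) for k,v in im.items()})
E
```

```text
pics
0.0 [ 0.2563 -0.5695  0.2439] 
 [[-0.001  0.912  0.41 ]
 [ 0.001  0.41  -0.912]
 [-1.     0.    -0.002]] [-0.8 -0.4  0.2] 1.0
```

View pics/top0.png

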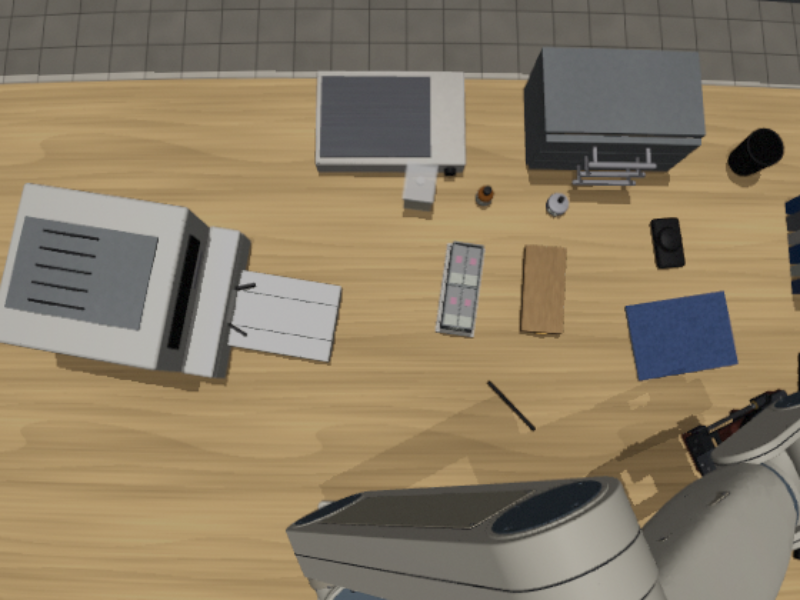

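View pics/scene0.png

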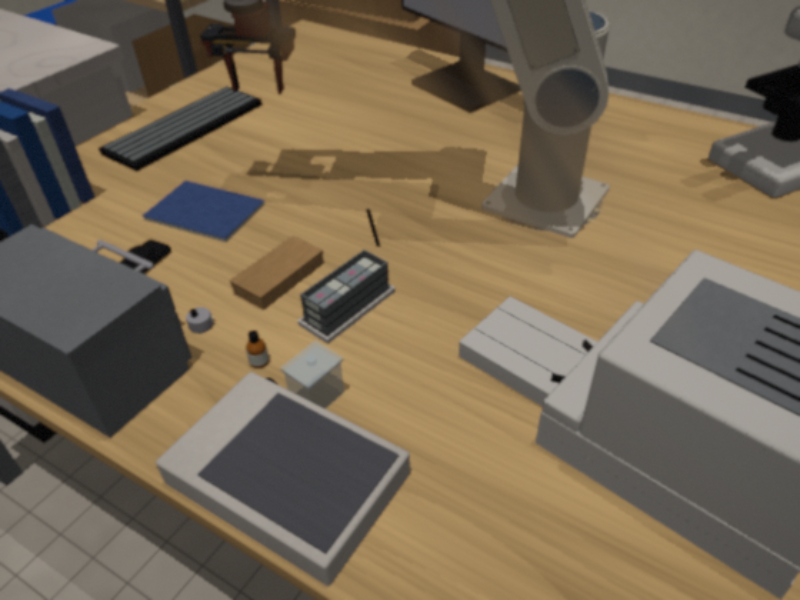

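The top view shows the pile at about (461,288), the scanner on the left with its shelf spanning (230–340, 270–360), the box at (544,290) and the pen at (511,405). I'll enlarge the pile and the shelf next.

Run:
```python
from h import *
im=dict(np.load("top0.npz")); p=im["pixels"]
# crops in raw px: pile 300-345 x 165-240 ; shelf 150-245 x 180-260
a=cv2.resize(p[163:241,290:355],None,fx=6,fy=6,interpolation=cv2.INTER_CUBIC)
b=cv2.resize(p[183:261,155:245],None,fx=4,fy=4,interpolation=cv2.INTER_CUBIC)
o=np.zeros((468,390+360,3),np.uint8); o[:a.shape[0],:390]=a; o[:b.shape[0],390:]=b
cv2.imwrite("pics/crop1.png",o)
for u,v in [(322,190),(322,215),(215,200),(200,222),(380,200)]: print(u,v,pix2world(im,u,v))
print(-im["R"].T@im["t"])
```

```text
322 190 [ 0.54900902 -0.16307211  0.06290606]
322 215 [ 0.48000878 -0.16246601  0.06156948]
215 200 [0.52376096 0.13297463 0.04033919]
200 222 [0.46222409 0.17367158 0.03952428]
380 200 [ 0.52483923 -0.32810411  0.04148944]
[ 0.33259573 -0.02808253  1.36730292]
```

View pics/crop1.png

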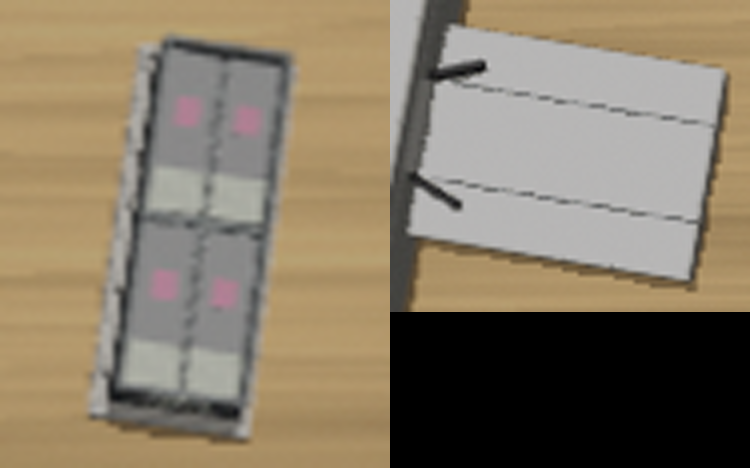

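The crop shows the top rim corners at about (164,38), (293,52), (241,412) and (110,400), and the shelf's outer corners at (727,70) and (692,283).

Run:
```python
from h import *
im=dict(np.load("top0.npz"))
A=lambda x,y:(290+(x+.5)/6-.5,163+(y+.5)/6-.5)
B=lambda x,y:(155+(x-390+.5)/4-.5,183+(y+.5)/4-.5)
c=np.array([pix2world(im,*A(*q),z=.075) for q in [(164,38),(293,52),(241,412),(110,400)]])
print(c.round(4),c.mean(0)); print([np.linalg.norm(c[i]-c[(i+1)%4]).round(4) for i in range(4)])
l=(c[0]+c[1]-c[2]-c[3]); print("tray yaw",np.degrees(np.arctan2(l[1],l[0])))
s=np.array([pix2world(im,*B(*q),z=.04) for q in [(727,70),(692,283),(408,235),(450,25)]])
print(s.round(4)); print([np.linalg.norm(s[i]-s[(i+1)%4]).round(4) for i in range(4)])
e=s[0]-s[1]; yaw=np.arctan2(e[1],e[0])+np.pi/2
l1=s[3]-s[0]; l2=s[2]-s[1]; print("shelf yaw",np.degrees([yaw,np.arctan2(l1[1],l1[0]),np.arctan2(l2[1],l2[0])]))
```

```text
[[ 0.6055 -0.1485  0.075 ]
 [ 0.5993 -0.2076  0.075 ]
 [ 0.4344 -0.1816  0.075 ]
 [ 0.4398 -0.1227  0.075 ]] [ 0.51974595 -0.16509424  0.075     ]
[np.float64(0.0594), np.float64(0.1668), np.float64(0.0592), np.float64(0.1677)]
tray yaw -8.915740875666792
[[0.5236 0.0665 0.04  ]
 [0.3758 0.089  0.04  ]
 [0.408  0.2861 0.04  ]
 [0.555  0.261  0.04  ]]
[np.float64(0.1495), np.float64(0.1997), np.float64(0.1491), np.float64(0.197)]
shelf yaw [81.34306937 80.82287441 80.71511738]
```

```bash
python3 -m pendant '[{"y":0.64,"z":-0.41,"jaw":-1},{"y":0.64,"z":-0.41,"jaw":-1},{"y":0.64,"z":-0.41,"jaw":-1},{"y":0.64,"z":-0.41,"jaw":-1},{"y":0.64,"z":-0.41,"jaw":-1},{"y":0.64,"z":-0.41,"jaw":-1},{"y":0.64,"z":-0.41,"jaw":-1},{"y":0.64,"z":-0.41,"jaw":-1}]' 20
python3 -m pendant '[{"y":0.64,"z":-0.41,"jaw":-1},{"y":0.64,"z":-0.41,"jaw":-1},{"y":0.64,"z":-0.41,"jaw":-1},{"y":0.64,"z":-0.41,"jaw":-1},{"y":0.64,"z":-0.41,"jaw":-1},{"y":0.64,"z":-0.41,"jaw":-1},{"y":0.64,"z":-0.41,"jaw":-1},{"jaw":-1}]'
python3 -m pendant '[{"wx":0.92,"jaw":-1},{"wx":0.92,"jaw":-1},{"wx":0.92,"jaw":-1},{"wx":0.92,"jaw":-1},{"wx":0.92,"jaw":-1},{"wx":0.92,"jaw":-1},{"jaw":-1},{"jaw":-1}]'
cat >> h.py <<'E'
def go(x,y,z,jawyaw=None):
    "remaining shift in tool axes (units), with remaining turn about tool axes in units"
    o=st(); R=rot(o).as_matrix(); d=R.T@(np.array([x,y,z])-o["eef_pos"])/.04
    print("shift units",d.round(3), "joints",np.round(o["joint_positions"],2))
    if jawyaw is not None:
        a=np.radians(jawyaw); X=np.array([0,0,-1.]);Z=np.array([np.cos(a),np.sin(a),0]);Y=np.cross(Z,X)
        w=Ro.from_matrix(R.T@np.column_stack([X,Y,Z])).as_rotvec(); print("turn units",(np.degrees(w)/6).round(3))
E
python3 - <<'E'
from h import *
go(.519,-.165,.2,-98.9)
im=r.get_image("wrist"); cv2.imwrite("pics/w1.png",cv2.resize(im["pixels"],(800,600)))
np.savez("w1.npz",**{k:np.array(v) for k,v in im.items()})
E
```

```text
0.1 [ 0.2563 -0.5695  0.244 ] 
 [[-0.001  0.912  0.41 ]
 [ 0.001  0.41  -0.912]
 [-1.     0.    -0.001]] [ 0.5 -0.2 -0.2] 1.003
shift units [ 1.109 10.14  -6.526] joints [-1.17  0.42  1.63 -0.    1.09 -0.02]
turn units [ 5.521e+00 -1.300e-02  4.000e-03]invalid input
invalid input
invalid input
```

View pics/w1.png

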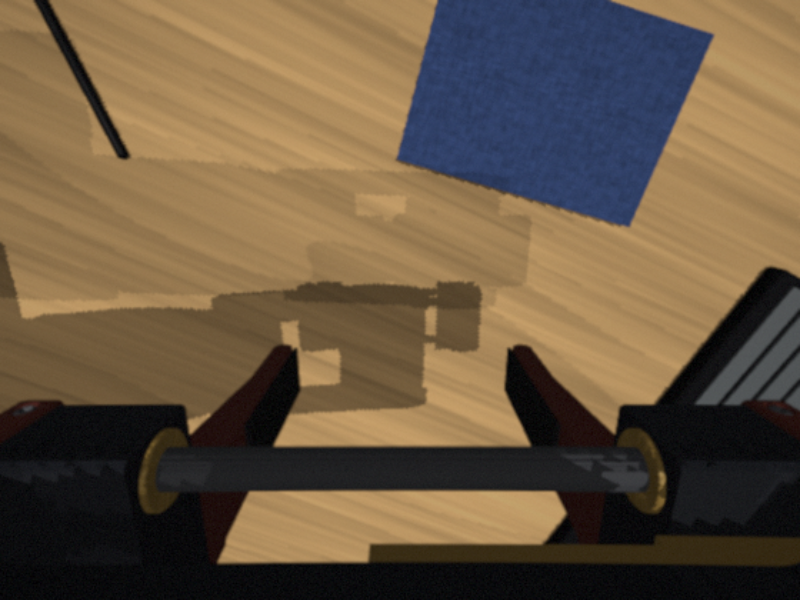

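The arm has not moved: the wrist view still shows the start area, with the mat at (550,110). All three calls were refused, perhaps because each row needs every field. I'll try one full-field call.

```bash
python3 -m pendant '[{"wx":0,"wy":0,"wz":0,"x":0,"y":0.64,"z":-0.41,"jaw":-1},{"wx":0,"wy":0,"wz":0,"x":0,"y":0.64,"z":-0.41,"jaw":-1},{"wx":0,"wy":0,"wz":0,"x":0,"y":0.64,"z":-0.41,"jaw":-1},{"wx":0,"wy":0,"wz":0,"x":0,"y":0.64,"z":-0.41,"jaw":-1},{"wx":0,"wy":0,"wz":0,"x":0,"y":0.64,"z":-0.41,"jaw":-1},{"wx":0,"wy":0,"wz":0,"x":0,"y":0.64,"z":-0.41,"jaw":-1},{"wx":0,"wy":0,"wz":0,"x":0,"y":0.64,"z":-0.41,"jaw":-1},{"wx":0,"wy":0,"wz":0,"x":0,"y":0.64,"z":-0.41,"jaw":-1}]' 20 ; python3 -c "
from h import *
go(.519,-.165,.2,-98.9)"
```

```text
time_s: 0.82
eef_pos: [0.3904, -0.3621, 0.2416]
ee_rot: [0.591, 0.387, 0.593, -0.387]
contact_force: [0.8, -0.5, -0.8]
width: 0.999
0.8167 [ 0.3904 -0.3621  0.2416] 
 [[-0.003  0.916  0.402]
 [ 0.002  0.402 -0.916]
 [-1.    -0.002 -0.002]] [ 0.8 -0.5 -0.8] 0.999
shift units [ 1.04   4.926 -3.219] joints [-0.77  0.29  1.84 -0.    1.02  0.39]
turn units [ 5.43  -0.019  0.022]
```

```bash
python3 -m pendant '[{"wx":0,"wy":0,"wz":0,"x":0,"y":0.7,"z":-0.46,"jaw":-1},{"wx":0,"wy":0,"wz":0,"x":0,"y":0.7,"z":-0.46,"jaw":-1},{"wx":0,"wy":0,"wz":0,"x":0,"y":0.7,"z":-0.46,"jaw":-1},{"wx":0,"wy":0,"wz":0,"x":0,"y":0.7,"z":-0.46,"jaw":-1},{"wx":0,"wy":0,"wz":0,"x":0,"y":0.7,"z":-0.46,"jaw":-1},{"wx":0,"wy":0,"wz":0,"x":0,"y":0.7,"z":-0.46,"jaw":-1},{"wx":0,"wy":0,"wz":0,"x":0,"y":0.7,"z":-0.46,"jaw":-1},{"wx":0,"wy":0,"wz":0,"x":0,"y":0,"z":0,"jaw":-1}]'
python3 -m pendant '[{"wx":0.9,"wy":0,"wz":0,"x":0,"y":0,"z":0,"jaw":-1},{"wx":0.9,"wy":0,"wz":0,"x":0,"y":0,"z":0,"jaw":-1},{"wx":0.9,"wy":0,"wz":0,"x":0,"y":0,"z":0,"jaw":-1},{"wx":0.9,"wy":0,"wz":0,"x":0,"y":0,"z":0,"jaw":-1},{"wx":0.9,"wy":0,"wz":0,"x":0,"y":0,"z":0,"jaw":-1},{"wx":0.9,"wy":0,"wz":0,"x":0,"y":0,"z":0,"jaw":-1},{"wx":0,"wy":0,"wz":0,"x":0,"y":0,"z":0,"jaw":-1},{"wx":0,"wy":0,"wz":0,"x":0,"y":0,"z":0,"jaw":-1}]'
python3 - <<'E'
from h import *
go(.519,-.165,.2,-98.9)
im=r.get_image("wrist"); cv2.imwrite("pics/w2.png",cv2.resize(im["pixels"],(800,600)))
np.savez("w2.npz",**{k:np.array(v) for k,v in im.items()})
E
```

```text
time_s: 1.48
eef_pos: [0.5242, -0.1509, 0.241]
ee_rot: [0.591, 0.387, 0.594, -0.386]
contact_force: [0.6, -0.5, 0.6]
width: 0.999
time_s: 2.15
eef_pos: [0.5227, -0.1495, 0.239]
ee_rot: [-0.454, -0.539, -0.459, 0.541]
contact_force: [-1.2, -0.9, 0.3]
width: 1.004
2.15 [ 0.5227 -0.1495  0.239 ] 
 [[-0.007  0.986 -0.167]
 [ 0.004 -0.167 -0.986]
 [-1.    -0.008 -0.002]] [-1.2 -0.9  0.3] 1.004
shift units [ 0.973 -0.019  0.401] joints [-0.3   0.31  1.81  0.    1.02  1.44]
turn units [-0.117 -0.023  0.076]
```

View pics/w2.png

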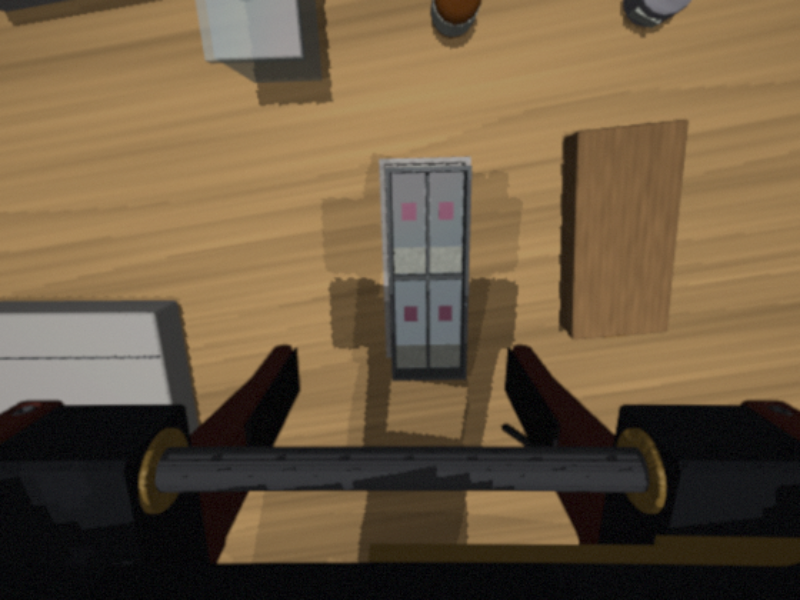

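The wrist view shows the tray upright between the fingers. Its rim corners are at about (389,169), (468,168), (467,380) and (392,379).

Run:
```python
from h import *
im=dict(np.load("w2.npz")); s=.7
cv2.imwrite("pics/w2c.png",cv2.resize(im["pixels"][108:275,262:338],None,fx=3.5,fy=3.5,interpolation=cv2.INTER_CUBIC))
c=np.array([pix2world(im,u*s,v*s,z=.075) for u,v in [(389,169),(468,168),(467,380),(392,379)]])
print(c.round(4),c.mean(0)); l=c[0]+c[1]-c[2]-c[3]; print(np.degrees(np.arctan2(l[1],l[0])),[np.linalg.norm(c[i]-c[(i+1)%4]).round(4) for i in range(4)])
for v in range(115,272,12): # rim depths along left/right
    print(v,[pix2world(im,u,v)[2].round(3) for u in range(268,334,5)])
```

```text
[[ 0.6054 -0.153   0.075 ]
 [ 0.5969 -0.207   0.075 ]
 [ 0.4352 -0.1865  0.075 ]
 [ 0.4461 -0.127   0.075 ]] [ 0.52090772 -0.16835656  0.075     ]
-8.258491666913061 [np.float64(0.0547), np.float64(0.1629), np.float64(0.0605), np.float64(0.1614)]
115 [np.float64(0.011), np.float64(0.004), np.float64(0.006), np.float64(0.005), np.float64(0.005), np.float64(0.005), np.float64(0.004), np.float64(0.005), np.float64(0.005), np.float64(0.005), np.float64(0.004), np.float64(0.006), np.float64(0.013), np.float64(-0.0)]
127 [np.float64(0.013), np.float64(0.068), np.float64(0.059), np.float64(0.059), np.float64(0.058), np.float64(0.06), np.float64(0.06), np.float64(0.06), np.float64(0.059), np.float64(0.059), np.float64(0.06), np.float64(0.059), np.float64(0.076), np.float64(0.001)]
139 [np.float64(0.013), np.float64(0.075), np.float64(0.059), np.float64(0.06), np.float64(0.06), np.float64(0.06), np.float64(0.059), np.float64(0.06), np.float64(0.06), np.float64(0.059), np.float64(0.379), np.float64(0.059), np.float64(0.076), np.float64(-0.0)]
151 [np.float64(0.012), np.float64(0.076), np.float
[... 2193 characters left out ...]
oat64(0.059), np.float64(0.058), np.float64(0.058), np.float64(0.06), np.float64(0.059), np.float64(0.059), np.float64(0.067), np.float64(-0.0), np.float64(0.379)]
259 [np.float64(0.0), np.float64(0.0), np.float64(0.063), np.float64(0.063), np.float64(0.063), np.float64(0.064), np.float64(0.064), np.float64(0.064), np.float64(0.065), np.float64(0.065), np.float64(0.065), np.float64(0.068), np.float64(-0.0), np.float64(0.001)]
271 [np.float64(-0.002), np.float64(-0.0), np.float64(0.0), np.float64(-0.001), np.float64(0.001), np.float64(0.001), np.float64(0.001), np.float64(-0.001), np.float64(0.001), np.float64(0.001), np.float64(-0.0), np.float64(-0.001), np.float64(0.001), np.float64(0.001)]
```

View pics/w2c.png

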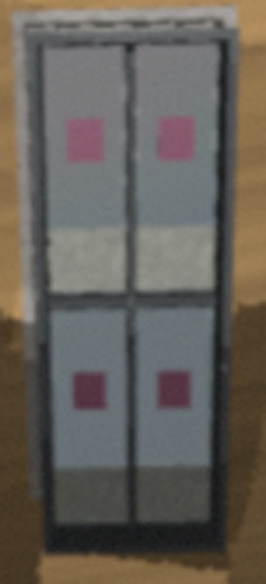

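The crop shows the outer rim corners at about (32,30), (236,33), (228,552) and (46,552). I'll fit a rectangle to the rim's depth points.

Run:
```python
from h import *
im=dict(np.load("w2.npz"))
c=np.array([pix2world(im,262+x/3.5-.4,108+y/3.5-.4,z=.075) for x,y in [(32,30),(236,33),(228,552),(46,552)]])
print(c.round(4),c.mean(0)); l=c[0]+c[1]-c[2]-c[3]; print(np.degrees(np.arctan2(l[1],l[0])),[np.linalg.norm(c[i]-c[(i+1)%4]).round(4) for i in range(4)])
P=np.array([pix2world(im,u,v) for u in range(264,335) for v in range(110,274)])
P=P[(P[:,2]>.067)&(P[:,2]<.08)]; print(len(P),cv2.minAreaRect((P[:,:2]*1000).astype(np.float32)))
```

```text
[[ 0.6076 -0.1518  0.075 ]
 [ 0.5972 -0.2085  0.075 ]
 [ 0.4361 -0.1864  0.075 ]
 [ 0.446  -0.1273  0.075 ]] [ 0.52174062 -0.16850776  0.075     ]
-8.210696801701179 [np.float64(0.0576), np.float64(0.1625), np.float64(0.0599), np.float64(0.1635)]
1478 ((521.8389282226562, -168.3643341064453), (60.15652847290039, 164.78457641601562), 81.6728286743164)
```

```bash
python3 -m pendant '[{"wx":-0.2,"wy":0,"wz":0,"x":0,"y":0,"z":0.45,"jaw":-1},{"wx":0,"wy":0,"wz":0,"x":0.5,"y":0,"z":0,"jaw":-1},{"wx":0,"wy":0,"wz":0,"x":0.5,"y":0,"z":0,"jaw":-1},{"wx":0,"wy":0,"wz":0,"x":0.5,"y":0,"z":0,"jaw":-1},{"wx":0,"wy":0,"wz":0,"x":0.5,"y":0,"z":0,"jaw":-1},{"wx":0,"wy":0,"wz":0,"x":0.5,"y":0,"z":0,"jaw":-1},{"wx":0,"wy":0,"wz":0,"x":0.5,"y":0,"z":0,"jaw":-1},{"wx":0,"wy":0,"wz":0,"x":0,"y":0,"z":0,"jaw":-1}]'
python3 -c "
from h import *
go(.521,-.1675,.079,-98.4)"
```

```text
time_s: 2.87
eef_pos: [0.5202, -0.17, 0.1165]
ee_rot: [-0.467, -0.53, -0.468, 0.53]
contact_force: [-0.7, 0.4, 0.4]
width: 1.001
2.8667 [ 0.5202 -0.17    0.1165] 
 [[-0.001  0.992 -0.125]
 [ 0.001 -0.125 -0.992]
 [-1.    -0.002 -0.001]] [-0.7  0.4  0.4] 1.001
shift units [ 0.939  0.012 -0.063] joints [-0.34  0.5   1.88  0.    0.77  1.36]
turn units [ 0.206 -0.01   0.015]
```

```bash
python3 -m pendant '[{"wx":0.18,"wy":0,"wz":0,"x":0,"y":0,"z":-0.06,"jaw":-1},{"wx":0,"wy":0,"wz":0,"x":0.2,"y":0,"z":0,"jaw":-1},{"wx":0,"wy":0,"wz":0,"x":0.2,"y":0,"z":0,"jaw":-1},{"wx":0,"wy":0,"wz":0,"x":0.2,"y":0,"z":0,"jaw":-1},{"wx":0,"wy":0,"wz":0,"x":0.1,"y":0,"z":0,"jaw":-1},{"wx":0,"wy":0,"wz":0,"x":0.1,"y":0,"z":0,"jaw":-1},{"wx":0,"wy":0,"wz":0,"x":0.05,"y":0,"z":0,"jaw":-1},{"wx":0,"wy":0,"wz":0,"x":0,"y":0,"z":0,"jaw":-1}]'
python3 -c "
from h import *
go(.521,-.1675,.079,-98.4)"
```

```text
time_s: 3.53
eef_pos: [0.5227, -0.1684, 0.0829]
ee_rot: [0.464, 0.535, 0.463, -0.533]
contact_force: [0.8, -0.1, -1.1]
width: 1.002
3.5333 [ 0.5227 -0.1684  0.0829] 
 [[ 0.003  0.99  -0.141]
 [-0.    -0.141 -0.99 ]
 [-1.     0.003 -0.   ]] [ 0.8 -0.1 -1.1] 1.002
shift units [ 0.097 -0.046 -0.015] joints [-0.33  0.55  1.89  0.    0.7   1.38]
turn units [ 0.05  -0.001 -0.03 ]
```

```bash
python3 -m pendant '[{"wx":0.05,"wy":0,"wz":-0.03,"x":0.09,"y":-0.03,"z":-0.01,"jaw":-1},{"wx":0,"wy":0,"wz":0,"x":0,"y":0,"z":0,"jaw":-0.3},{"wx":0,"wy":0,"wz":0,"x":0,"y":0,"z":0,"jaw":0},{"wx":0,"wy":0,"wz":0,"x":0,"y":0,"z":0,"jaw":1},{"wx":0,"wy":0,"wz":0,"x":0,"y":0,"z":0,"jaw":1},{"wx":0,"wy":0,"wz":0,"x":0,"y":0,"z":0,"jaw":1},{"wx":0,"wy":0,"wz":0,"x":0,"y":0,"z":0,"jaw":1},{"wx":0,"wy":0,"wz":0,"x":0,"y":0,"z":0,"jaw":1}]' 20
python3 -m pendant '[{"wx":0,"wy":0,"wz":0,"x":0,"y":0,"z":0,"jaw":1},{"wx":0,"wy":0,"wz":0,"x":0,"y":0,"z":0,"jaw":1},{"wx":0,"wy":0,"wz":0,"x":0,"y":0,"z":0,"jaw":1},{"wx":0,"wy":0,"wz":0,"x":0,"y":0,"z":0,"jaw":1},{"wx":0,"wy":0,"wz":0,"x":0,"y":0,"z":0,"jaw":1},{"wx":0,"wy":0,"wz":0,"x":0,"y":0,"z":0,"jaw":1},{"wx":0,"wy":0,"wz":0,"x":0,"y":0,"z":0,"jaw":1},{"wx":0,"wy":0,"wz":0,"x":0,"y":0,"z":0,"jaw":1}]'
python3 -c "
from h import *
go(.521,-.1675,.079,-98.4)"
```

```text
time_s: 4.2
eef_pos: [0.5219, -0.1679, 0.0796]
ee_rot: [0.462, 0.536, 0.462, -0.535]
contact_force: [-0.6, 0.1, -1.1]
width: 0.681
time_s: 4.87
eef_pos: [0.5217, -0.1678, 0.0796]
ee_rot: [0.462, 0.535, 0.462, -0.535]
contact_force: [-0.7, 1.2, -1.7]
width: 0.682
4.8667 [ 0.5217 -0.1678  0.0796] 
 [[ 0.001  0.989 -0.147]
 [-0.    -0.147 -0.989]
 [-1.     0.001  0.   ]] [-0.7  1.2 -1.7] 0.682
shift units [ 0.014 -0.019 -0.005] joints [-0.33  0.56  1.89  0.    0.69  1.38]
turn units [-0.004  0.001 -0.005]
```

```bash
python3 -m pendant '[{"wx":0,"wy":0,"wz":0,"x":-0.1,"y":0,"z":0,"jaw":1},{"wx":0,"wy":0,"wz":0,"x":-0.15,"y":0,"z":0,"jaw":1},{"wx":0,"wy":0,"wz":0,"x":-0.3,"y":0,"z":0,"jaw":1},{"wx":0,"wy":0,"wz":0,"x":-0.5,"y":0,"z":0,"jaw":1},{"wx":0,"wy":0,"wz":0,"x":-0.5,"y":0,"z":0,"jaw":1},{"wx":0,"wy":0,"wz":0,"x":-0.5,"y":0,"z":0,"jaw":1},{"wx":0,"wy":0,"wz":0,"x":-0.3,"y":0,"z":0,"jaw":1},{"wx":0,"wy":0,"wz":0,"x":0,"y":0,"z":0,"jaw":1}]'
python3 - <<'E'
from h import *
go(.4646,.1716,.18,-9)
im=r.get_image("wrist"); cv2.imwrite("pics/w3.png",cv2.resize(im["pixels"],(560,420)))
im=r.get_image("scene"); a=cv2.resize(im["pixels"][150:260,170:330],(800,550)); cv2.imwrite("pics/s3.png",a)
E
```

```text
time_s: 5.53
eef_pos: [0.5211, -0.1676, 0.1821]
ee_rot: [-0.462, -0.535, -0.462, 0.535]
contact_force: [1.2, -0.0, -0.2]
width: 0.679
5.5333 [ 0.5211 -0.1676  0.1821] 
 [[-0.     0.989 -0.146]
 [ 0.    -0.146 -0.989]
 [-1.    -0.    -0.   ]] [ 1.2 -0.  -0.2] 0.679
shift units [ 0.054 -2.64  -8.181] joints [-0.33  0.39  1.85  0.    0.9   1.38]
turn units [-1.4904e+01 -4.0000e-03  1.0000e-03]
```

View pics/s3.png

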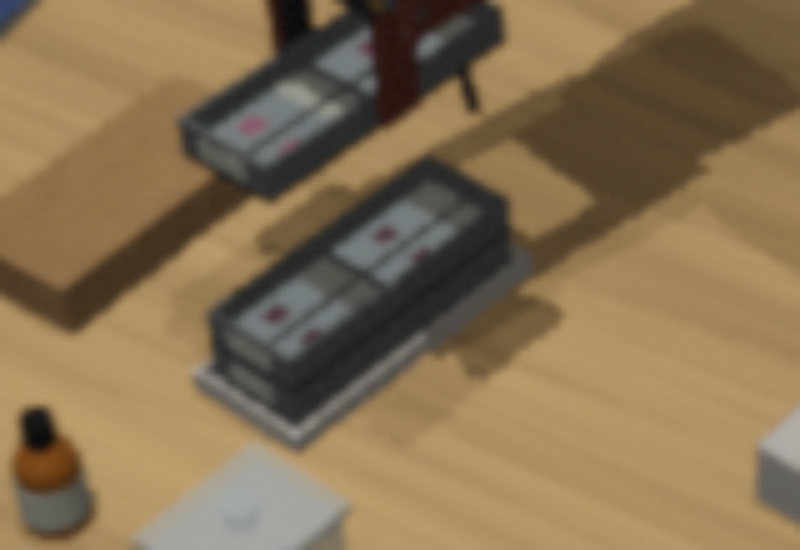

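The scene shows only the top tray lifted, level, with two trays still in the stand. Next I translate to above the shelf.

```bash
python3 -m pendant '[{"wx":0,"wy":0,"wz":0,"x":0,"y":-0.08,"z":-0.25,"jaw":1},{"wx":0,"wy":0,"wz":0,"x":0,"y":-0.16,"z":-0.5,"jaw":1},{"wx":0,"wy":0,"wz":0,"x":0,"y":-0.16,"z":-0.5,"jaw":1},{"wx":0,"wy":0,"wz":0,"x":0,"y":-0.16,"z":-0.5,"jaw":1},{"wx":0,"wy":0,"wz":0,"x":0,"y":-0.16,"z":-0.5,"jaw":1},{"wx":0,"wy":0,"wz":0,"x":0,"y":-0.16,"z":-0.5,"jaw":1},{"wx":0,"wy":0,"wz":0,"x":0,"y":-0.16,"z":-0.5,"jaw":1},{"wx":0,"wy":0,"wz":0,"x":0,"y":-0.16,"z":-0.5,"jaw":1}]'
python3 -m pendant '[{"wx":0,"wy":0,"wz":0,"x":0,"y":-0.16,"z":-0.5,"jaw":1},{"wx":0,"wy":0,"wz":0,"x":0,"y":-0.16,"z":-0.5,"jaw":1},{"wx":0,"wy":0,"wz":0,"x":0,"y":-0.16,"z":-0.5,"jaw":1},{"wx":0,"wy":0,"wz":0,"x":0,"y":-0.16,"z":-0.5,"jaw":1},{"wx":0,"wy":0,"wz":0,"x":0,"y":-0.16,"z":-0.5,"jaw":1},{"wx":0,"wy":0,"wz":0,"x":0,"y":-0.16,"z":-0.5,"jaw":1},{"wx":0,"wy":0,"wz":0,"x":0,"y":-0.16,"z":-0.5,"jaw":1},{"wx":0,"wy":0,"wz":0,"x":0,"y":-0.16,"z":-0.4,"jaw":1}]'
python3 -m pendant '[{"wx":-0.4,"wy":0,"wz":0,"x":0,"y":0,"z":0,"jaw":1},{"wx":-0.8,"wy":0,"wz":0,"x":0,"y":0,"z":0,"jaw":1},{"wx":-0.8,"wy":0,"wz":0,"x":0,"y":0,"z":0,"jaw":1},{"wx":-0.8,"wy":0,"wz":0,"x":0,"y":0,"z":0,"jaw":1},{"wx":-0.8,"wy":0,"wz":0,"x":0,"y":0,"z":0,"jaw":1},{"wx":-0.8,"wy":0,"wz":0,"x":0,"y":0,"z":0,"jaw":1},{"wx":-0.8,"wy":0,"wz":0,"x":0,"y":0,"z":0,"jaw":1},{"wx":-0.8,"wy":0,"wz":0,"x":0,"y":0,"z":0,"jaw":1}]'
python3 -c "
from h import *
go(.4646,.1716,.18,-9)"
```

```text
time_s: 6.3
eef_pos: [0.4873, -0.0044, 0.1727]
ee_rot: [-0.455, -0.533, -0.465, 0.541]
contact_force: [0.9, 0.8, -0.6]
width: 0.682
time_s: 6.97
eef_pos: [0.4478, 0.1691, 0.165]
ee_rot: [-0.451, -0.527, -0.469, 0.546]
contact_force: [0.8, -0.7, -1.8]
width: 0.678
time_s: 7.63
eef_pos: [0.4354, 0.1749, 0.1561]
ee_rot: [0.593, 0.346, 0.626, -0.369]
contact_force: [0.3, -0.1, -1.0]
width: 0.684
7.6333 [0.4354 0.1749 0.1561] 
 [[-0.056  0.872  0.487]
 [-0.005  0.488 -0.873]
 [-0.998 -0.051 -0.023]] [ 0.3 -0.1 -1. ] 0.684
shift units [-0.638  0.566  0.414] joints [0.35 0.36 2.   0.02 0.84 1.4 ]
turn units [-8.633 -0.428  0.358]
```

Tilt has crept to about 3°, so I correct that and the height first, then continue turning in smaller portions.

```bash
cat >> h.py <<'E'
def lev():
    R=rot(r.get_obs()).as_matrix(); t=R.T@np.array([0,0,-1.])
    print("tilt deg",np.degrees(np.arccos(min(1,t[0]))).round(2),"level: wy",(-np.degrees(t[2])/6).round(3),"wz",(np.degrees(t[1])/6).round(3),"jaw yaw",np.degrees(np.arctan2(R[1,2],R[0,2])).round(2))
E
python3 -m pendant '[{"wx":0,"wy":-0.07,"wz":0.16,"x":-0.3,"y":0,"z":0,"jaw":1},{"wx":0,"wy":-0.07,"wz":0.16,"x":-0.3,"y":0,"z":0,"jaw":1},{"wx":0,"wy":-0.07,"wz":0.16,"x":0,"y":0,"z":0,"jaw":1},{"wx":-0.8,"wy":0,"wz":0,"x":0,"y":0,"z":0,"jaw":1},{"wx":-0.8,"wy":0,"wz":0,"x":0,"y":0,"z":0,"jaw":1},{"wx":-0.8,"wy":0,"wz":0,"x":0,"y":0,"z":0,"jaw":1},{"wx":-0.8,"wy":0,"wz":0,"x":0,"y":0,"z":0,"jaw":1},{"wx":0,"wy":0,"wz":0,"x":0,"y":0,"z":0,"jaw":1}]'
python3 -c "
from h import *
go(.4646,.1716,.18,-9);lev()"
```

```text
time_s: 8.3
eef_pos: [0.4291, 0.1756, 0.1759]
ee_rot: [0.662, 0.244, 0.665, -0.247]
contact_force: [0.2, 0.2, -2.1]
width: 0.686
8.3 [0.4291 0.1756 0.1759] 
 [[-0.006  0.65   0.76 ]
 [-0.002  0.76  -0.65 ]
 [-1.    -0.006 -0.003]] [ 0.2  0.2 -2.1] 0.686
shift units [-0.108  0.5    0.738] joints [0.36 0.3  2.03 0.   0.83 1.07]
turn units [-5.262 -0.044  0.043]
tilt deg 0.37 level: wy -0.03 wz 0.053 jaw yaw -40.57
```

```bash
python3 -m pendant '[{"wx":0,"wy":0,"wz":0.05,"x":0,"y":0.25,"z":0.37,"jaw":1},{"wx":0,"wy":0,"wz":0,"x":0,"y":0.25,"z":0.37,"jaw":1},{"wx":-0.85,"wy":0,"wz":0,"x":0,"y":0,"z":0,"jaw":1},{"wx":-0.85,"wy":0,"wz":0,"x":0,"y":0,"z":0,"jaw":1},{"wx":-0.85,"wy":0,"wz":0,"x":0,"y":0,"z":0,"jaw":1},{"wx":-0.85,"wy":0,"wz":0,"x":0,"y":0,"z":0,"jaw":1},{"wx":-0.85,"wy":0,"wz":0,"x":0,"y":0,"z":0,"jaw":1},{"wx":-0.85,"wy":0,"wz":0,"x":0,"y":0,"z":0,"jaw":1}]'
python3 - <<'E'
from h import *
go(.4646,.1716,.18,-9);lev()
im=r.get_image("wrist"); cv2.imwrite("pics/w4.png",cv2.resize(im["pixels"],(800,600)))
np.savez("w4.npz",**{k:np.array(v) for k,v in im.items()})
E
```

```text
time_s: 8.97
eef_pos: [0.4621, 0.1715, 0.1726]
ee_rot: [0.703, 0.063, 0.706, -0.063]
contact_force: [0.1, -0.4, -1.6]
width: 0.681
8.9667 [0.4621 0.1715 0.1726] 
 [[-0.004  0.177  0.984]
 [ 0.001  0.984 -0.177]
 [-1.     0.    -0.004]] [ 0.1 -0.4 -1.6] 0.681
shift units [-0.186  0.012  0.06 ] joints [0.33 0.34 1.97 0.   0.84 0.51]
turn units [-0.199 -0.037 -0.002]
tilt deg 0.23 level: wy -0.037 wz -0.002 jaw yaw -10.19
```

View pics/w4.png

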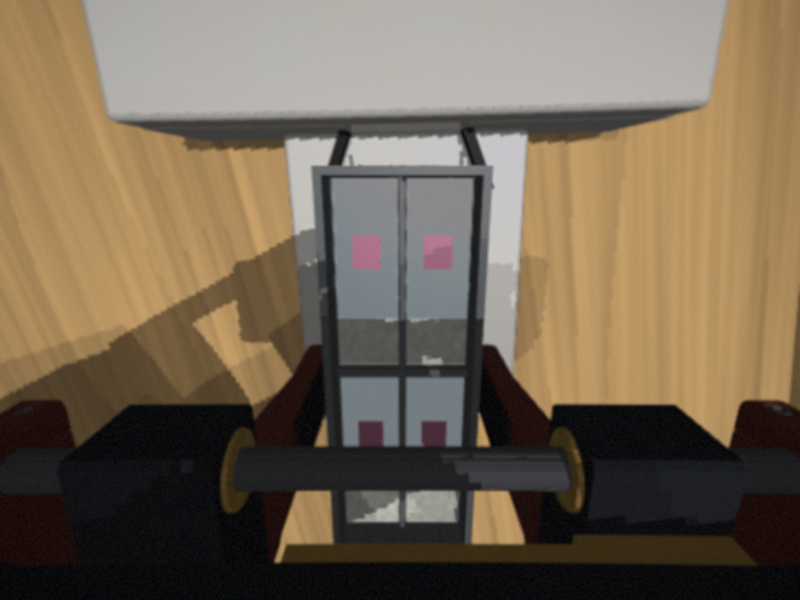

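The wrist view shows the tray in line with the bay. Shelf side edges run (285,140)–(302,320) on the left and (526,135)–(513,365) on the right, and the bezel's front corners are at about (113,119) and (706,103).

Run:
```python
from h import *
im=dict(np.load("w4.npz")); s=.7
P=lambda u,v,z: pix2world(im,u*s,v*s,z)
b=[P(113,119,.1),P(706,103,.1)]; print("bezel",np.round(b,4),np.mean(b,0),np.linalg.norm(b[0]-b[1]))
L=[P(285,140,.04),P(302,320,.04)];R_=[P(526,135,.04),P(513,365,.04)]
print("shelf",np.round(L,4),np.round(R_,4))
for a,c in (L,R_): d=a-c; print(np.degrees(np.arctan2(d[1],d[0])))
t=[P(u,v,None) for u,v in [(318,172),(487,172)]]; print("tray end",np.round(t,4))
rim=.1726-.0306+.026; t=[P(u,v,rim) for u,v in [(313,168),(492,168)]]; print("tray end corners",np.round(t,4))
# lateral coords wrt assumed mouth
m=np.array([.481,.2753]); a=np.radians(81); ex=np.array([np.cos(a),np.sin(a)]); ey=np.array([-ex[1],ex[0]])
for q in b+L+R_+t: print(np.round([(q[:2]-m)@ex,(q[:2]-m)@ey],4))
```

```text
bezel [[0.3475 0.2984 0.1   ]
 [0.6191 0.2561 0.1   ]] [0.48328521 0.27727182 0.1       ] 0.27481746258805356
shelf [[0.4092 0.2834 0.04  ]
 [0.3908 0.1686 0.04  ]] [[0.5541 0.2601 0.04  ]
 [0.5308 0.1091 0.04  ]]
80.9138573116158
81.22294272019106
tray end [[0.4491 0.2558 0.1691]
 [0.504  0.246  0.1679]]
tray end corners [[0.4476 0.2574 0.168 ]
 [0.5058 0.2469 0.168 ]]
[0.002  0.1355]
[ 0.0027 -0.1394]
[-0.0032  0.0722]
[-0.1194  0.0724]
[-0.0036 -0.0746]
[-0.1563 -0.0752]
[-0.0229  0.0302]
[-0.0242 -0.0289]
```

```bash
python3 -m pendant '[{"wx":-0.18,"wy":-0.03,"wz":0,"x":0,"y":0.02,"z":0.09,"jaw":1},{"wx":0,"wy":0,"wz":0,"x":0.3,"y":0,"z":0,"jaw":1},{"wx":0,"wy":0,"wz":0,"x":0.4,"y":0,"z":0,"jaw":1},{"wx":0,"wy":0,"wz":0,"x":0.4,"y":0,"z":0,"jaw":1},{"wx":0,"wy":0,"wz":0,"x":0.4,"y":0,"z":0,"jaw":1},{"wx":0,"wy":0,"wz":0,"x":0.3,"y":0,"z":0,"jaw":1},{"wx":0,"wy":0,"wz":0,"x":0.2,"y":0,"z":0,"jaw":1},{"wx":0,"wy":0,"wz":0,"x":0,"y":0,"z":0,"jaw":1}]'
python3 -c "
from h import *
go(.466,.1714,.0706,-9);lev()"
```

```text
time_s: 9.68
eef_pos: [0.4675, 0.1728, 0.0893]
ee_rot: [0.706, 0.064, 0.702, -0.063]
contact_force: [-0.8, 0.0, -2.3]
width: 0.678
9.6833 [0.4675 0.1728 0.0893] 
 [[ 0.005  0.179  0.984]
 [ 0.002  0.984 -0.179]
 [-1.     0.003  0.005]] [-0.8  0.  -2.3] 0.678
shift units [ 0.468 -0.043 -0.032] joints [ 0.33  0.49  2.   -0.    0.65  0.51]
turn units [-0.222  0.049 -0.024]
tilt deg 0.33 level: wy 0.049 wz -0.024 jaw yaw -10.33
```

```bash
python3 -m pendant '[{"wx":-0.22,"wy":0.04,"wz":-0.02,"x":0,"y":-0.04,"z":-0.03,"jaw":1},{"wx":0,"wy":0,"wz":0,"x":0,"y":0,"z":0,"jaw":1},{"wx":0,"wy":0,"wz":0,"x":0.1,"y":0,"z":0,"jaw":1},{"wx":0,"wy":0,"wz":0,"x":0.1,"y":0,"z":0,"jaw":1},{"wx":0,"wy":0,"wz":0,"x":0.1,"y":0,"z":0,"jaw":1},{"wx":0,"wy":0,"wz":0,"x":0.05,"y":0,"z":0,"jaw":1},{"wx":0,"wy":0,"wz":0,"x":0.03,"y":0,"z":0,"jaw":1},{"wx":0,"wy":0,"wz":0,"x":0,"y":0,"z":0,"jaw":1}]'
python3 -c "
from h import *
go(.466,.1714,.0706,-9);lev()"
```

```text
time_s: 10.35
eef_pos: [0.4677, 0.172, 0.075]
ee_rot: [0.707, 0.057, 0.703, -0.056]
contact_force: [0.1, -0.2, -0.2]
width: 0.679
10.35 [0.4677 0.172  0.075 ] 
 [[ 0.005  0.158  0.987]
 [ 0.001  0.987 -0.158]
 [-1.     0.002  0.005]] [ 0.1 -0.2 -0.2] 0.679
shift units [ 0.11  -0.022 -0.041] joints [ 0.33  0.52  2.01 -0.    0.62  0.49]
turn units [-0.019  0.044 -0.021]
tilt deg 0.29 level: wy 0.044 wz -0.021 jaw yaw -9.11
```

Next, the last 4 mm in small steps, until contact.

```bash
python3 -m pendant '[{"wx":0,"wy":0.04,"wz":-0.02,"x":0,"y":0,"z":-0.02,"jaw":1},{"wx":0,"wy":0,"wz":0,"x":0.04,"y":0,"z":0,"jaw":1},{"wx":0,"wy":0,"wz":0,"x":0,"y":0,"z":0,"jaw":1},{"wx":0,"wy":0,"wz":0,"x":0.03,"y":0,"z":0,"jaw":1},{"wx":0,"wy":0,"wz":0,"x":0,"y":0,"z":0,"jaw":1},{"wx":0,"wy":0,"wz":0,"x":0.03,"y":0,"z":0,"jaw":1},{"wx":0,"wy":0,"wz":0,"x":0,"y":0,"z":0,"jaw":1},{"wx":0,"wy":0,"wz":0,"x":0,"y":0,"z":0,"jaw":1}]'
python3 -c "
from h import *
go(.466,.1714,.0706,-9);lev()"
```

```text
time_s: 11.02
eef_pos: [0.4671, 0.1723, 0.0708]
ee_rot: [0.705, 0.056, 0.705, -0.056]
contact_force: [0.0, 0.2, -1.3]
width: 0.679
11.0167 [0.4671 0.1723 0.0708] 
 [[ 0.     0.159  0.987]
 [ 0.     0.987 -0.159]
 [-1.     0.     0.   ]] [ 0.   0.2 -1.3] 0.679
shift units [ 0.006 -0.026 -0.024] joints [ 0.33  0.52  2.   -0.    0.61  0.49]
turn units [-0.02   0.004 -0.002]
tilt deg 0.03 level: wy 0.004 wz -0.002 jaw yaw -9.12
```

```bash
python3 -m pendant '[{"wx":0,"wy":0,"wz":0,"x":0.02,"y":0,"z":0,"jaw":1},{"wx":0,"wy":0,"wz":0,"x":0,"y":0,"z":0,"jaw":1},{"wx":0,"wy":0,"wz":0,"x":0.02,"y":0,"z":0,"jaw":1},{"wx":0,"wy":0,"wz":0,"x":0,"y":0,"z":0,"jaw":1},{"wx":0,"wy":0,"wz":0,"x":0,"y":0,"z":0,"jaw":1},{"wx":0,"wy":0,"wz":0,"x":0,"y":0,"z":0,"jaw":1},{"wx":0,"wy":0,"wz":0,"x":0,"y":0,"z":0,"jaw":1},{"wx":0,"wy":0,"wz":0,"x":0,"y":0,"z":0,"jaw":1}]'
python3 - <<'E'
from h import *
lev()
im=r.get_image("wrist"); print([pix2world(im,u,v).round(4) for u,v in [(235,210),(268,210),(240,245),(345,225)]]); cv2.imwrite("pics/w5.png",im["pixels"])
np.savez("w5.npz",**{k:np.array(v) for k,v in im.items()})
E
```

```text
time_s: 11.68
eef_pos: [0.4676, 0.1724, 0.0706]
ee_rot: [0.705, 0.056, 0.704, -0.056]
contact_force: [-0.0, -0.5, 1.9]
width: 0.684
tilt deg 0.09 level: wy 0.013 wz -0.006 jaw yaw -9.12
[array([0.446 , 0.2077, 0.0487]), array([0.465 , 0.2051, 0.0501]), array([0.445 , 0.1867, 0.0508]), array([0.5095, 0.185 , 0.0399])]
```

Contact is confirmed at +1.9 N, and the depth puts the tray floor at 0.050, so the tray is on the shelf. Release and rise.

```bash
python3 -m pendant '[{"wx":0,"wy":0,"wz":0,"x":0,"y":0,"z":0,"jaw":-0.45},{"wx":0,"wy":0,"wz":0,"x":0,"y":0,"z":0,"jaw":-0.6},{"wx":0,"wy":0,"wz":0,"x":0,"y":0,"z":0,"jaw":-0.8},{"wx":0,"wy":0,"wz":0,"x":0,"y":0,"z":0,"jaw":-0.9},{"wx":0,"wy":0,"wz":0,"x":0,"y":0,"z":0,"jaw":-0.9},{"wx":0,"wy":0,"wz":0,"x":-0.2,"y":0,"z":0,"jaw":-0.9},{"wx":0,"wy":0,"wz":0,"x":-0.4,"y":0,"z":0,"jaw":-0.9},{"wx":0,"wy":0,"wz":0,"x":-0.5,"y":0,"z":0,"jaw":-0.9}]'
python3 -c "
from h import *
im=r.get_image('top'); np.savez('top6.npz',**{k:np.array(v) for k,v in im.items()})
e=np.array([np.cos(np.radians(81)),np.sin(np.radians(81))]); c=np.array([.467,.172])-e*.125; print(c)
go(c[0],c[1],.1,-9);lev()"
```

```text
time_s: 12.4
eef_pos: [0.4652, 0.1716, 0.1132]
ee_rot: [0.703, 0.055, 0.707, -0.057]
contact_force: [0.1, 1.0, 0.3]
width: 0.944
[0.44744569 0.04853896]
12.45 [0.4673 0.1723 0.1168] 
 [[-0.     0.158  0.987]
 [-0.     0.987 -0.158]
 [-1.    -0.    -0.   ]] [1.4 0.5 2.5] 0.95
shift units [ 4.210e-01 -3.134e+00  1.000e-03] joints [ 0.33  0.44  1.99 -0.    0.71  0.49]
turn units [-0.02  -0.003  0.002]
tilt deg 0.02 level: wy -0.003 wz 0.002 jaw yaw -9.12
```

```bash
python3 -m pendant '[{"wx":0,"wy":0,"wz":0,"x":0,"y":-0.5,"z":0,"jaw":0.3},{"wx":0,"wy":0,"wz":0,"x":0,"y":-0.5,"z":0,"jaw":0.3},{"wx":0,"wy":0,"wz":0,"x":0,"y":-0.5,"z":0,"jaw":0.3},{"wx":0,"wy":0,"wz":0,"x":0,"y":-0.5,"z":0,"jaw":0.3},{"wx":0,"wy":0,"wz":0,"x":0,"y":-0.5,"z":0,"jaw":0.3},{"wx":0,"wy":0,"wz":0,"x":0,"y":-0.5,"z":0,"jaw":0.3},{"wx":0,"wy":0,"wz":0,"x":0,"y":0,"z":0,"jaw":0.3},{"wx":0,"wy":0,"wz":0,"x":0,"y":0,"z":0,"jaw":0.3}]'
python3 - <<'E'
from h import *
e=np.array([np.cos(np.radians(81)),np.sin(np.radians(81))]); c=np.array([.4665,.172])-e*.125
go(c[0],c[1],.074,-9);lev()
im=r.get_image("wrist"); np.savez("w6.npz",**{k:np.array(v) for k,v in im.items()}); cv2.imwrite("pics/w6.png",cv2.resize(im["pixels"],(800,600)))
E
```

```text
time_s: 13.12
eef_pos: [0.4513, 0.0511, 0.1223]
ee_rot: [0.709, 0.057, 0.701, -0.054]
contact_force: [0.2, 0.5, 0.6]
width: 0.387
13.1167 [0.4513 0.0511 0.1223] 
 [[ 0.012  0.156  0.988]
 [ 0.003  0.988 -0.156]
 [-1.     0.005  0.011]] [0.2 0.5 0.6] 0.387
shift units [ 1.205 -0.086 -0.111] joints [0.09 0.38 2.09 0.   0.67 0.24]
turn units [ 0.001  0.11  -0.046]
tilt deg 0.71 level: wy 0.11 wz -0.046 jaw yaw -8.99
```

View pics/w6.png

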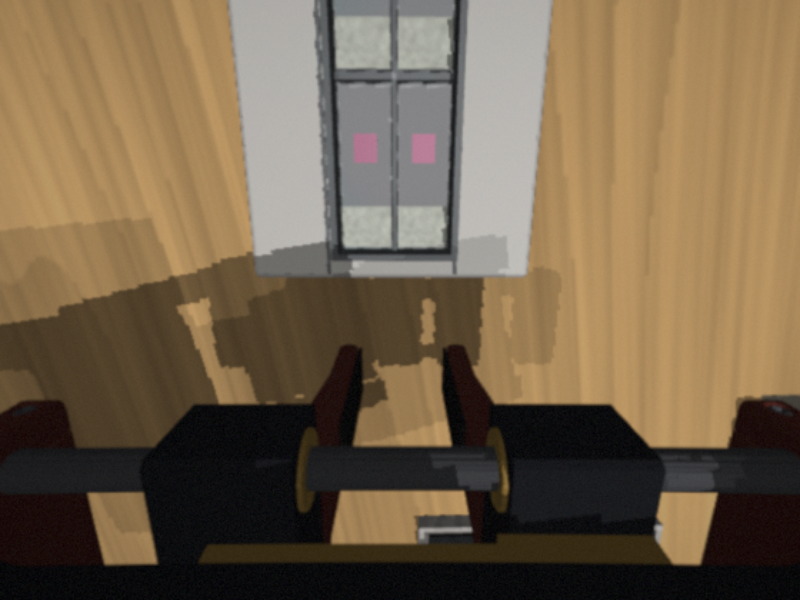

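The tray lies straight and centred: its middle is at column ~393 and the shelf's at ~392. The fingers are about 4 mm to the right, so I correct that and go down behind it.

```bash
python3 -m pendant '[{"wx":0,"wy":0.1,"wz":-0.04,"x":0,"y":-0.08,"z":-0.1,"jaw":0.3},{"wx":0,"wy":0,"wz":0,"x":0.3,"y":0,"z":0,"jaw":0.3},{"wx":0,"wy":0,"wz":0,"x":0.3,"y":0,"z":0,"jaw":0.3},{"wx":0,"wy":0,"wz":0,"x":0.3,"y":0,"z":0,"jaw":0.3},{"wx":0,"wy":0,"wz":0,"x":0.15,"y":0,"z":0,"jaw":0.3},{"wx":0,"wy":0,"wz":0,"x":0.05,"y":0,"z":0,"jaw":0.3},{"wx":0,"wy":0,"wz":0,"x":0,"y":0,"z":0,"jaw":0.3},{"wx":0,"wy":0,"wz":0,"x":0,"y":0,"z":0,"jaw":0.3}]'
python3 -c "
from h import *
e=np.array([np.cos(np.radians(81)),np.sin(np.radians(81))]); c=np.array([.4665,.172])-e*.125
go(c[0],c[1],.074,-9);lev()"
```

```text
time_s: 13.83
eef_pos: [0.4481, 0.0537, 0.0777]
ee_rot: [0.706, 0.053, 0.705, -0.053]
contact_force: [-0.2, 0.9, 0.8]
width: 0.354
13.8333 [0.4481 0.0537 0.0777] 
 [[ 0.001  0.149  0.989]
 [ 0.     0.989 -0.149]
 [-1.     0.001  0.001]] [-0.2  0.9  0.8] 0.354
shift units [ 0.092 -0.132 -0.008] joints [0.09 0.47 2.1  0.   0.57 0.24]
turn units [ 0.071  0.011 -0.005]
tilt deg 0.07 level: wy 0.011 wz -0.005 jaw yaw -8.57
```

```bash
python3 -m pendant '[{"wx":0.07,"wy":0,"wz":0,"x":0.08,"y":0,"z":0,"jaw":0.3},{"wx":0,"wy":0,"wz":0,"x":0,"y":0.2,"z":0,"jaw":0.3},{"wx":0,"wy":0,"wz":0,"x":0,"y":0.2,"z":0,"jaw":0.3},{"wx":0,"wy":0,"wz":0,"x":0,"y":0.15,"z":0,"jaw":0.3},{"wx":0,"wy":0,"wz":0,"x":0,"y":0.15,"z":0,"jaw":0.3},{"wx":0,"wy":0,"wz":0,"x":0,"y":0.15,"z":0,"jaw":0.3},{"wx":0,"wy":0,"wz":0,"x":0,"y":0.15,"z":0,"jaw":0.3},{"wx":0,"wy":0,"wz":0,"x":0,"y":0.15,"z":0,"jaw":0.3}]'
cat >> h.py <<'E'
def push():
    "progress along the bay axis; line through mouth"
    m=np.array([.4825,.275]); a=np.radians(81); ex=np.array([np.cos(a),np.sin(a)]); ey=np.array([-ex[1],ex[0]])
    o=st(); d=np.array(o["eef_pos"])[:2]-m; print("along",(d@ex).round(4),"lateral",(d@ey).round(4)); lev()
E
python3 -c "
from h import *
push()"
```

```text
time_s: 14.5
eef_pos: [0.457, 0.1038, 0.0761]
ee_rot: [0.706, 0.056, 0.703, -0.056]
contact_force: [-0.6, -0.3, -1.1]
width: 0.347
14.5 [0.457  0.1038 0.0761] 
 [[ 0.004  0.157  0.988]
 [ 0.001  0.988 -0.157]
 [-1.     0.001  0.004]] [-0.6 -0.3 -1.1] 0.347
along -0.1731 lateral -0.0016
tilt deg 0.23 level: wy 0.037 wz -0.011 jaw yaw -9.05
```

```bash
python3 -m pendant '[{"wx":0,"wy":0.03,"wz":0,"x":0.02,"y":0.15,"z":0,"jaw":0.3},{"wx":0,"wy":0,"wz":0,"x":0,"y":0.18,"z":0,"jaw":0.3},{"wx":0,"wy":0,"wz":0,"x":0,"y":0.18,"z":0,"jaw":0.3},{"wx":0,"wy":0,"wz":0,"x":0,"y":0.18,"z":0,"jaw":0.3},{"wx":0,"wy":0,"wz":0,"x":0,"y":0.18,"z":0,"jaw":0.3},{"wx":0,"wy":0,"wz":0,"x":0,"y":0.18,"z":0,"jaw":0.3},{"wx":0,"wy":0,"wz":0,"x":0,"y":0.18,"z":0,"jaw":0.3},{"wx":0,"wy":0,"wz":0,"x":0,"y":0.18,"z":0,"jaw":0.3}]'
python3 - <<'E'
from h import *
push()
im=r.get_image("wrist"); cv2.imwrite("pics/w7.png",cv2.resize(im["pixels"],(800,600)))
E
```

```text
time_s: 15.17
eef_pos: [0.4664, 0.1653, 0.0754]
ee_rot: [0.705, 0.056, 0.705, -0.056]
contact_force: [-0.1, -2.1, 0.9]
width: 0.349
15.1667 [0.4664 0.1653 0.0754] 
 [[-0.     0.157  0.988]
 [ 0.     0.988 -0.157]
 [-1.     0.    -0.   ]] [-0.1 -2.1  0.9] 0.349
along -0.1109 lateral -0.0013
tilt deg 0.02 level: wy -0.001 wz -0.003 jaw yaw -9.03
```

View pics/w7.png

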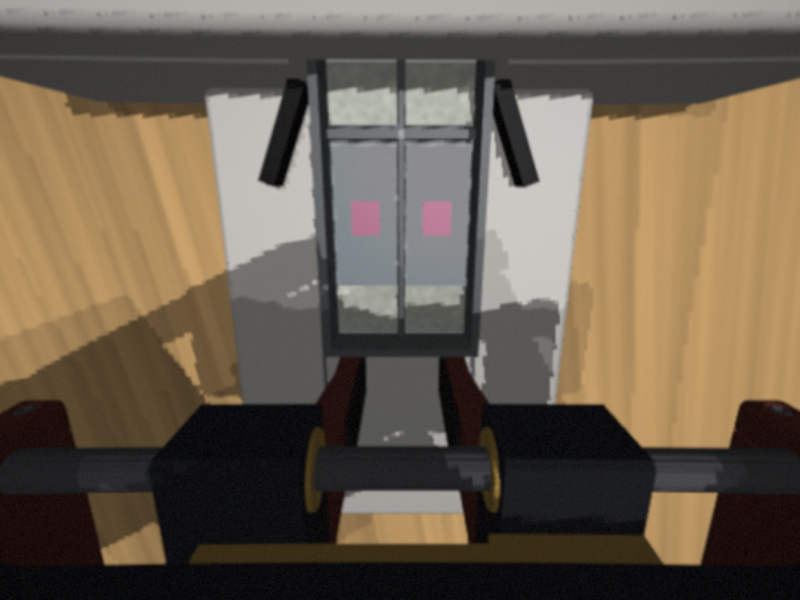

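The tray is entering squarely between the guides (at (285,130) and (517,130)), with both fingers on its end. I push on.

```bash
python3 -m pendant '[{"wx":0,"wy":0,"wz":0,"x":0,"y":0.18,"z":0,"jaw":0.3},{"wx":0,"wy":0,"wz":0,"x":0,"y":0.18,"z":0,"jaw":0.3},{"wx":0,"wy":0,"wz":0,"x":0,"y":0.18,"z":0,"jaw":0.3},{"wx":0,"wy":0,"wz":0,"x":0,"y":0.18,"z":0,"jaw":0.3},{"wx":0,"wy":0,"wz":0,"x":0,"y":0.18,"z":0,"jaw":0.3},{"wx":0,"wy":0,"wz":0,"x":0,"y":0.15,"z":0,"jaw":0.3},{"wx":0,"wy":0,"wz":0,"x":0,"y":0.1,"z":0,"jaw":0.3},{"wx":0,"wy":0,"wz":0,"x":0,"y":0.05,"z":0,"jaw":0.3}]'
python3 -c "
from h import *
push()"
```

```text
time_s: 15.88
eef_pos: [0.475, 0.2192, 0.0754]
ee_rot: [0.705, 0.056, 0.705, -0.055]
contact_force: [0.4, -1.9, 2.4]
width: 0.352
15.8833 [0.475  0.2192 0.0754] 
 [[ 0.     0.156  0.988]
 [ 0.001  0.988 -0.156]
 [-1.     0.001  0.   ]] [ 0.4 -1.9  2.4] 0.352
along -0.0563 lateral -0.0013
tilt deg 0.05 level: wy 0.003 wz -0.008 jaw yaw -8.98
```

```bash
python3 -m pendant '[{"wx":0,"wy":0,"wz":0,"x":0,"y":0.03,"z":0,"jaw":0.3},{"wx":0,"wy":0,"wz":0,"x":0,"y":0.03,"z":0,"jaw":0.3},{"wx":0,"wy":0,"wz":0,"x":0,"y":0.03,"z":0,"jaw":0.3},{"wx":0,"wy":0,"wz":0,"x":0,"y":0.03,"z":0,"jaw":0.3},{"wx":0,"wy":0,"wz":0,"x":0,"y":0.03,"z":0,"jaw":0.3},{"wx":0,"wy":0,"wz":0,"x":0,"y":0.03,"z":0,"jaw":0.3},{"wx":0,"wy":0,"wz":0,"x":0,"y":0.03,"z":0,"jaw":0.3},{"wx":0,"wy":0,"wz":0,"x":0,"y":0.03,"z":0,"jaw":0.3}]'
python3 -c "
from h import *
push()"
```

```text
time_s: 16.55
eef_pos: [0.4751, 0.222, 0.0755]
ee_rot: [0.704, 0.052, 0.706, -0.059]
contact_force: [0.9, -7.9, 2.5]
width: 0.349
16.55 [0.4751 0.222  0.0755] 
 [[-0.004  0.156  0.988]
 [-0.009  0.988 -0.156]
 [-1.    -0.01  -0.003]] [ 0.9 -7.9  2.5] 0.349
along -0.0535 lateral -0.001
tilt deg 0.59 level: wy -0.027 wz 0.095 jaw yaw -8.95
```

Movement is blocked at 7.9 N, close to the expected home position. I push once more, a bit firmer, to be sure it is fully seated.

```bash
python3 -m pendant '[{"wx":0,"wy":0,"wz":0,"x":0,"y":0.06,"z":0,"jaw":0.3},{"wx":0,"wy":0,"wz":0,"x":0,"y":0.08,"z":0,"jaw":0.3},{"wx":0,"wy":0,"wz":0,"x":0,"y":0.08,"z":0,"jaw":0.3},{"wx":0,"wy":0,"wz":0,"x":0,"y":0.08,"z":0,"jaw":0.3},{"wx":0,"wy":0,"wz":0,"x":0,"y":0.08,"z":0,"jaw":0.3},{"wx":0,"wy":0,"wz":0,"x":0,"y":0.08,"z":0,"jaw":0.3},{"wx":0,"wy":0,"wz":0,"x":0,"y":0.08,"z":0,"jaw":0.3},{"wx":0,"wy":0,"wz":0,"x":0,"y":0.08,"z":0,"jaw":0.3}]'
python3 -c "
from h import *
push()"
```

```text
time_s: 17.22
eef_pos: [0.475, 0.2227, 0.0759]
ee_rot: [0.699, 0.038, 0.71, -0.071]
contact_force: [0.7, -18.7, 9.0]
width: 0.356
17.2167 [0.475  0.2227 0.0759] 
 [[-0.019  0.153  0.988]
 [-0.044  0.987 -0.154]
 [-0.999 -0.047 -0.012]] [  0.7 -18.7   9. ] 0.356
along -0.0528 lateral -0.0008
tilt deg 2.78 level: wy -0.118 wz 0.447 jaw yaw -8.85
```

It is firmly against the stop. I back straight off, then rise and look.

```bash
python3 -m pendant '[{"wx":0,"wy":0,"wz":0,"x":0,"y":-0.1,"z":0,"jaw":0.3},{"wx":0,"wy":0,"wz":0,"x":0,"y":-0.3,"z":0,"jaw":0.3},{"wx":0,"wy":-0.1,"wz":0.2,"x":0,"y":-0.4,"z":0,"jaw":0.3},{"wx":0,"wy":0,"wz":0.2,"x":-0.2,"y":-0.4,"z":0,"jaw":0.3},{"wx":0,"wy":0,"wz":0,"x":-0.5,"y":-0.2,"z":0,"jaw":0.3},{"wx":0,"wy":0,"wz":0,"x":-0.6,"y":-0.5,"z":0,"jaw":0.3},{"wx":0,"wy":0,"wz":0,"x":-0.6,"y":-0.5,"z":0,"jaw":0.3},{"wx":0,"wy":0,"wz":0,"x":0,"y":0,"z":0,"jaw":0.3}]'
python3 - <<'E'
from h import *
push()
im=r.get_image("wrist"); np.savez("w8.npz",**{k:np.array(v) for k,v in im.items()})
cv2.imwrite("pics/w8.png",cv2.resize(im["pixels"],(800,600)))
t=r.get_image("top"); np.savez("t8.npz",**{k:np.array(v) for k,v in t.items()})
a=np.load("top0.npz")["pixels"]; b=t["pixels"]
f=lambda p:cv2.resize(p[100:310,280:410],None,fx=2.8,fy=2.8); cv2.imwrite("pics/cmp.png",np.hstack([f(a),f(b)]))
E
```

```text
time_s: 17.88
eef_pos: [0.4576, 0.1213, 0.1547]
ee_rot: [0.703, 0.054, 0.707, -0.056]
contact_force: [1.0, 0.7, 0.4]
width: 0.349
17.8833 [0.4576 0.1213 0.1547] 
 [[-0.005  0.154  0.988]
 [-0.002  0.988 -0.154]
 [-1.    -0.003 -0.004]] [1.  0.7 0.4] 0.349
along -0.1557 lateral 0.0005
tilt deg 0.3 level: wy -0.04 wz 0.029 jaw yaw -8.88
```

View pics/w8.png

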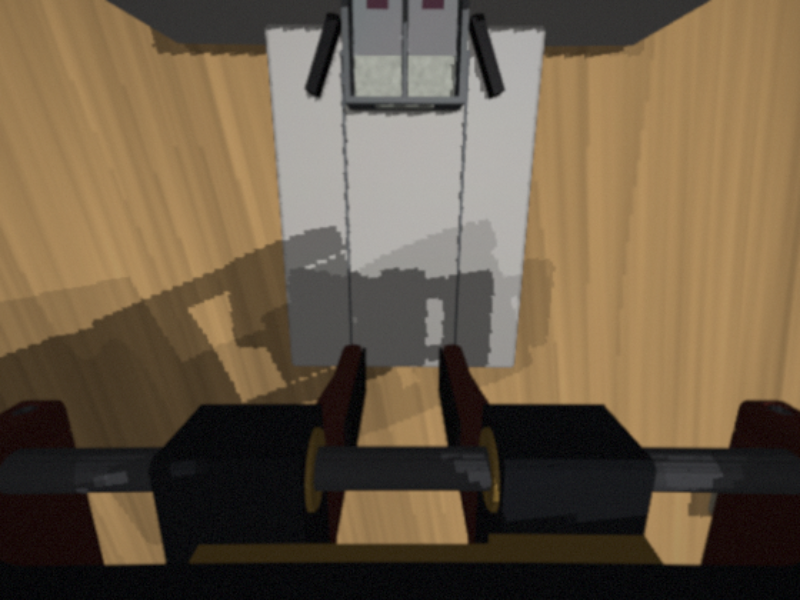

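View pics/cmp.png

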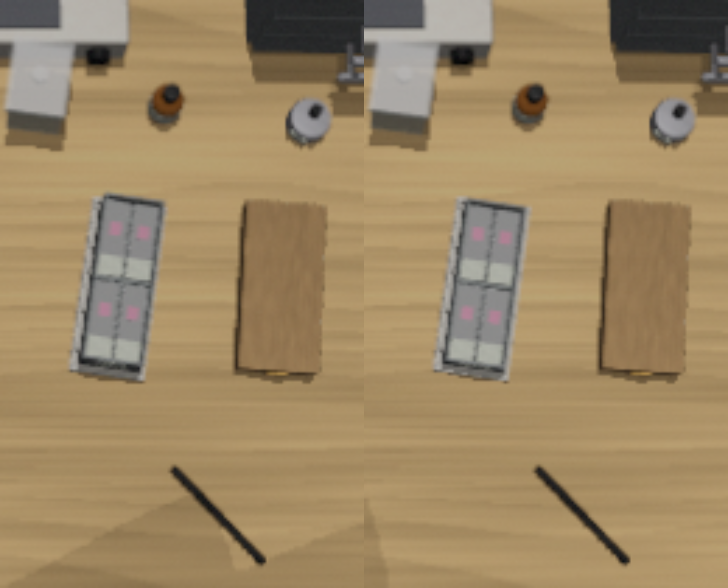

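The bystanders and remaining pile are unchanged. The tray's outer rim edge is at about (345,104)–(464,104), and the shelf's outer edge at (293,366)–(513,366). I measure how far it stands out.

Run:
```python
from h import *
im=dict(np.load("w8.npz")); P=lambda u,v,z: pix2world(im,u*.7,v*.7,z)[:2]
a=np.radians(81); ex=np.array([np.cos(a),np.sin(a)]); ey=np.array([-ex[1],ex[0]])
t=[P(345,105,.066),P(464,105,.066)]; s=[P(293,366,.04),P(513,366,.04)]
print("tray yaw", np.degrees(np.arctan2(*(t[1]-t[0])[::-1]))+90, "gap to shelf end", (np.mean(t,0)-np.mean(s,0))@ex, "(want .158) lateral",(np.mean(t,0)-np.mean(s,0))@ey)
```

```text
tray yaw 81.05963432397668 gap to shelf end 0.1553846815893399 (want .158) lateral -0.00043746575825093654
```

The reading is about 2.6 mm short, close to pixel accuracy. I check it with the depth edges instead.

Run:
```python
from h import *
a=np.radians(81); ex=np.array([np.cos(a),np.sin(a)]); ey=np.array([-ex[1],ex[0]]); m=np.array([.4825,.275])
def cloud(n,us,vs):
    im=dict(np.load(n)); P=np.array([pix2world(im,u,v) for u in us for v in vs]); d=P[:,:2]-m
    return d@ex,d@ey,P[:,2]
for n,us,vs in [("w8.npz",range(200,370),range(10,262)),("t8.npz",range(150,245),range(183,262)),("top6.npz",range(150,245),range(183,262))]:
    x,y,z=cloud(n,us,vs)
    s=(abs(z-.04)<.006)&(abs(y)<.08)&(x<-.06); t=(z>.058)&(z<.072)&(abs(y)<.028)&(x<-.02)&(x>-.25)
    b=(z>.09)&(z<.11)&(abs(y)<.13)&(x>-.03)&(x<.08)
    q=lambda v,p: np.percentile(v,p).round(4) if len(v)>5 else None
    print(n,"shelf end",q(x[s],.3),q(x[s],1),"tray end",q(x[t],1),q(x[t],5),"bezel front",q(x[b],.5),q(x[b],2),s.sum(),t.sum(),b.sum())
im=dict(np.load("w8.npz")); 
for u in (255,265,300,310):
    print(u,[(v,*[round(float(k),4) for k in ((lambda p:((p[:2]-m)@ex,p[2]))(pix2world(im,u,v)))]) for v in range(66,82,2)])
```

```text
w8.npz shelf end -0.1973 -0.1955 tray end -0.0423 -0.0421 bezel front None None 24783 767 0
t8.npz shelf end -0.1994 -0.1992 tray end None None bezel front -0.0002 0.0003 207 0 477
top6.npz shelf end -0.1992 -0.1989 tray end -0.1854 -0.1848 bezel front 0.0064 0.0074 839 41 38
255 [(66, -0.0352, 0.0518), (68, -0.0389, 0.0659), (70, -0.0402, 0.0658), (72, -0.0415, 0.0657), (74, -0.0415, 0.0569), (76, -0.0415, 0.0473), (78, -0.042, 0.0407), (80, -0.0434, 0.0403)]
265 [(66, -0.0353, 0.052), (68, -0.0389, 0.0658), (70, -0.0401, 0.0656), (72, -0.0417, 0.0672), (74, -0.0422, 0.0623), (76, -0.0422, 0.0527), (78, -0.0419, 0.04), (80, -0.0433, 0.04)]
300 [(66, -0.0351, 0.051), (68, -0.039, 0.0664), (70, -0.0402, 0.0659), (72, -0.0415, 0.066), (74, -0.0421, 0.0614), (76, -0.0424, 0.0541), (78, -0.0419, 0.0404), (80, -0.0432, 0.0391)]
310 [(66, -0.0348, 0.0497), (68, -0.0387, 0.0648), (70, -0.0402, 0.0664), (72, -0.0418, 0.0679), (74, -0.0417, 0.059), (76, -0.0417, 0.0491), (78, -0.0418, 0.0398), (80, -0.0434, 0.0406)]
```

Depth puts the tray's outer end 42 mm out of the mouth, as wanted, and the stop resisted firmly. I hand in.

```bash
python3 -c "
from workcell import r
print(r.hand_in())"
```

```text
the job is handed in; nothing more can be done
None
```

The top tray is in the scanner bay, pushed against the stop, and I handed the job in at about 18 s of robot time. I lifted it off the pile, turned it 90°, set it down gently on the shelf (contact about 2 N) and pushed it in by its outer end with the part-open fingers.

- **Home against the stop:** Depth in the wrist picture puts the tray's outer end 42 mm out of the mouth, which is the stated home value. It did not move further under about 19 N. The tray's direction matches the bay's (81°).
- **Disagreement:** An earlier reading by eye, from the shelf edge, suggested about 2.6 mm short. I trusted the depth reading and the hard stop, since the shelf edge was the less certain reference.
- **Level:** The arm tilted about 3° once during the carry, high above the desk, and I levelled it before setting the tray down. The gripper also tilted 2.8° during the final firm push, when it was no longer holding the tray.
- **Other objects:** In the before-and-after top view, the two remaining trays, the box, bottle, jar, counter and pen look unmoved. The gripper was clear of everything at hand-in.

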